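Find the rocking caddy lid and press it home

TASK

One of the four identical metal lids on the bar caddy is not fully home and rocks when you press near its front or back edge. Find it by pressing the lids with a fingertip, then push it fully down by its middle so that it sits flush and no longer rocks, and finish while still holding that lid down with the fingertip. Do not grip or lift any lid, and leave the bottle, candle glass and steel cup where they stand.

Things in the scene. Friction and masses are not known exactly. Their poses are not given: they have to be found in the camera images.
- tray: wooden tray fixed to the worktop, 374 x 124 mm; origin at the centre of its underside, y along its length, x across, z up. In a row along y stand four identical steel wells (92 mm along x, 70 along y), each under an identical flat lid of the same outline, 4 mm thick, with a low round boss (32 mm wide, 2 mm high) in the middle. A lid that is home has its flat top 64 mm above the worktop
- place_1 (a point): place 1 of the tray, counted from its -y end, 88 mm apart: centre of the boss's top of the lid there when that is home, 66 mm above the worktop (axes as the tray's). Which of lids 1 to 4 lies here differs from start to start: place and lid numbers do not correspond
- place_2 (a point): place 2 of the tray, counted from its -y end, 88 mm apart: centre of the boss's top of the lid there when that is home, 66 mm above the worktop (axes as the tray's). Which of lids 1 to 4 lies here differs from start to start: place and lid numbers do not correspond
- place_3 (a point): place 3 of the tray, counted from its -y end, 88 mm apart: centre of the boss's top of the lid there when that is home, 66 mm above the worktop (axes as the tray's). Which of lids 1 to 4 lies here differs from start to start: place and lid numbers do not correspond
- place_4 (a point): place 4 of the tray, counted from its -y end, 88 mm apart: centre of the boss's top of the lid there when that is home, 66 mm above the worktop (axes as the tray's). Which of lids 1 to 4 lies here differs from start to start: place and lid numbers do not correspond
- stem_1 (a joint): height of lid 1's middle above home, m: 0 = home (up to 0.0015 counts), a loose lid starts at 0.0035 to 0.0045; range 0 to 0.008. The push-fit stem under the lid's middle slides stiffly: about 9 N down on the boss (press 12 to 20 N) pushes it home and it stays. At which place lid 1 lies is not known beforehand
- lid_1 (a joint): tilt of lid 1 about the tray's y axis, rad, 0 = level, positive = edge at tray +x down. A home lid cannot tilt. A loose one rocks: 2 to 3 N on its flat part, 30 to 35 mm from the middle along tray x, tips that edge down until it meets the rim, about 0.09 rad, and it stays so; less than 20 N there does not push it home
- stem_2 (a joint): height of lid 2's middle above home, m: 0 = home (up to 0.0015 counts), a loose lid starts at 0.0035 to 0.0045; range 0 to 0.008. The push-fit stem under the lid's middle slides stiffly: about 9 N down on the boss (press 12 to 20 N) pushes it home and it stays. At which place lid 2 lies is not known beforehand
- lid_2 (a joint): tilt of lid 2 about the tray's y axis, rad, 0 = level, positive = edge at tray +x down. A home lid cannot tilt. A loose one rocks: 2 to 3 N on its flat part, 30 to 35 mm from the middle along tray x, tips that edge down until it meets the rim, about 0.09 rad, and it stays so; less than 20 N there does not push it home
- stem_3 (a joint): height of lid 3's middle above home, m: 0 = home (up to 0.0015 counts), a loose lid starts at 0.0035 to 0.0045; range 0 to 0.008. The push-fit stem under the lid's middle slides stiffly: about 9 N down on the boss (press 12 to 20 N) pushes it home and it stays. At which place lid 3 lies is not known beforehand
- lid_3 (a joint): tilt of lid 3 about the tray's y axis, rad, 0 = level, positive = edge at tray +x down. A home lid cannot tilt. A loose one rocks: 2 to 3 N on its flat part, 30 to 35 mm from the middle along tray x, tips that edge down until it meets the rim, about 0.09 rad, and it stays so; less than 20 N there does not push it home
- stem_4 (a joint): height of lid 4's middle above home, m: 0 = home (up to 0.0015 counts), a loose lid starts at 0.0035 to 0.0045; range 0 to 0.008. The push-fit stem under the lid's middle slides stiffly: about 9 N down on the boss (press 12 to 20 N) pushes it home and it stays. At which place lid 4 lies is not known beforehand
- lid_4 (a joint): tilt of lid 4 about the tray's y axis, rad, 0 = level, positive = edge at tray +x down. A home lid cannot tilt. A loose one rocks: 2 to 3 N on its flat part, 30 to 35 mm from the middle along tray x, tips that edge down until it meets the rim, about 0.09 rad, and it stays so; less than 20 N there does not push it home
- bottle_near: small dark wine bottle standing loose beyond the tray, 58 mm wide, 235 mm tall; origin at the centre of its foot; not to be disturbed
- candle_bowl: low round votive glass standing loose near the tray, 74 mm wide, 43 mm tall; origin at the centre of its foot; not to be disturbed
- jigger: steel cup with a handle standing loose beyond the tray, 58 x 79 mm, 92 mm tall; origin at the centre of its foot; not to be disturbed

How it is judged:
By the outcome, as a careful person would: the job done as asked, in the order asked, and still so for the second after the job is handed in, while the arm keeps its last pose, push and grip.
It also fails if it takes over 45 s, if anything falls off the work surface, if the arm or the gripper's body presses on something with over 40 N, if the wrist force passes 120 N, or if a joint passes its speed limit or range.

ROBOT

A 6-joint arm with a two-finger parallel gripper is mounted at the origin on a cart in front of the work surface, level with it; the furniture and walls round the work are solid. World frame = base frame: x ahead of the robot, y to its left, z up, the work surface at z = 0. Lengths are in m, angles in rad, forces in N, time in s.
With the tool pointing down it reaches from about 0.325 to 0.85 m from the base axis. Payload 15.5 kg.
Tool frame: the origin (TCP) lies on the centre line of the jaws, within the pads' length; the fingertips stand 22 mm ahead of it and the grasp point (between the pads) lies 3 mm ahead of it (arm.nose_length is the distance from the TCP to the fingertips, in m); z points along the fingers, y is the line along which they close (so a half turn about z gives the same grasp; the last joint's range is limited). The gripper opens to 91 mm and grips with 3 to 60 N. Pads are 32 mm wide; open, the fingers measure 118 mm over their backs; the gripper's body (76 mm by 178 mm) begins 60 mm behind the grasp point.
Start: joints at [1.198, 0.494, 1.345, -0, 1.302, -0.096], TCP at [0.171, 0.601, 0.236] pointing down, gripper open.
Joint ranges: [-2.91, 2.91], [-0.82, 2.16], [0.22, 2.67], [-1.22, 4.37], [0.12, 2.79], [-3.08, 3.08]. Speed limits (rad/s): [1.89, 1.89, 2.57, 3.01, 3.01, 3.01].

INTERFACE

Orientations are given as a rotation vector (axis times angle).
In Python, from workcell import arm gives the robot as it stands.
- The arm moves only by the tool jog_arm, never from a script. Its argument "moves" is a list that holds one entry, the list of rows, each a list of 5 numbers: the shift along the tool's x, y, z in cm, then the turn about the tool's z in degrees, then the gripper's target within -1 to 1 (fully open at 1, half-way at 0, shut at -1). A call has 1 to 10 rows; each row shifts and turns the commanded pose from where the row before left it, along the tool's axes as they then stand; what a row does not reach is not made up. A row lasts 1/12 s, in which the tool goes at most 41.7 mm and 7.16 degrees, less where a joint would pass 70% of its speed; a pose out of reach is approached as far as the arm can. A call is refused whole if a number of a shift passes 4.17 or a number of a turn 7.16, either way. A call with a gripper value outside its range is refused whole. The fingers move at their own pace and stop on an object; "force" is the grip in N (left out, the last holds). Time passes only in rows, so rows that do not move let the fingers close. It gives the time, the measured TCP pose, the force, the opening and the grip force at its end, in the units of the state.
- arm.get_obs(): the state, without advancing time (a new reading comes with each control period).
- arm.capture(name): name is "scene" or "top" or "wrist"; returns the picture (420x560x3 uint8, red, green, blue); there is no depth.
- arm.camera_model(name): a dict with "camera_matrix" (3x3 intrinsics, pixels), "rvec" (rotation vector, rad) and "tvec" (3), from world to camera coordinates, as OpenCV has them. Camera axes: x right, y down, z forward; pixel columns grow to the right and rows downward; lengths in m; the calibration is good to about 2 mm. A picture is of the moment at which its call begins: read the wrist's pose just before it. camera_model takes no time and is no camera call; for the wrist camera it gives the pose at the moment of the call.
- arm.hand_in(): hands the job in; it is judged then, once.
Trained networks look in the newest picture that a camera, given by its name, has taken for a name from the list of things; names that differ only in an ending like _2 or _b are one class to them, and where a whole thing is asked for, a point or a joint stands for the part that bears it (a point fixed in the world has none). Each returns a list of dicts, best first, with "score" (0 to 1); they miss things now and then, are a little off and sometimes report something else, mostly with a low value. They report only what shows in the picture. A call takes as long as a camera call.
- arm.regions_of(camera, target): "mask" (420x560 bool, what is visible of it) and "extent" ([left, top, width, height] in pixels, round what is visible of it).
The state is a dict: "time": time; "joints": joint angles; "dq": joint speeds; "joint_efforts": joint torques, N m; "position": TCP position; "orientation": TCP orientation; "force": force on the tool from outside, world axes, zero at the start; "moment": the same for the moment, N m; "finger_gap": opening from 0.0 (shut) to 1.0 (fully open); "gripper_force": force on a finger pad.
Only numpy, scipy, OpenCV 4.12 (cv2) and the standard library are available. Lean on these libraries where they do the work, as an engineer would, in place of code of your own. Each camera call takes 0.05 s, during which the arm holds its last target. There are 200 camera calls.

## Working session

There is one attempt and no reset: what is moved stays moved. The work goes in short steps, Python scripts to look and compute and a tool call to move; the robot and the scene stay as the last step left them, time stands still between calls to the robot, and variables do not carry over. Pictures are saved under pics/ and viewed, at most 10 in all, crops included, and the job is handed in when it is done.

Besides the shell and the picture viewer there is one more tool, called after "Request:" by a JSON object that holds its "name" and its "arguments". jog_arm: Moves the arm, as the interface text tells. Its arguments: {"type":"object","properties":{"moves":{"type":"array"},"force":{"type":"number"}},"required":["moves"]}

```bash
mkdir -p pics
python3 - <<'E'
from workcell import arm
import cv2,numpy as np
for n in ("scene","top"):
    cv2.imwrite(f"pics/{n}0.png",arm.capture(n)[:,:,::-1])
    m=arm.camera_model(n);print(n,np.round(m["camera_matrix"],1).tolist(),m["rvec"],m["tvec"])
    for t in ("tray","lid_1","bottle_near","candle_bowl","jigger"):
        for r in arm.regions_of(n,t)[:5]: print(t,round(r["score"],2),r["extent"],r["mask"].sum())
o=arm.get_obs();print(o)
E
```

```text
scene [[519.4, 0.0, 287.9], [0.0, 519.4, 207.0], [0.0, 0.0, 1.0]] [ 2.00643522 -1.54155681  0.59009142] [-0.1465272   0.49151277  1.10800203]
tray 0.92 [200.5, 213.4, 138.1, 55.9] 1432
lid_1 0.95 [267.4, 209.9, 37.2, 32.9] 707
lid_1 0.8 [238.3, 202.7, 31.5, 31.0] 671
lid_1 0.65 [205.9, 190.4, 33.6, 27.0] 654
lid_1 0.57 [298.4, 218.8, 36.5, 29.5] 685
lid_1 0.29 [207.5, 192.2, 33.1, 32.3] 688
bottle_near 0.6 [264.6, 108.3, 20.6, 69.2] 1087
candle_bowl 0.78 [346.8, 292.5, 28.6, 27.5] 679
candle_bowl 0.46 [267.6, 210.9, 33.7, 29.1] 658
candle_bowl 0.25 [209.1, 192.5, 33.2, 32.0] 696
jigger 0.96 [329.2, 153.4, 24.5, 39.6] 662
top [[447.2, 0.0, 280.9], [0.0, 447.2, 202.0], [0.0, 0.0, 1.0]] [ 2.14219487 -2.14362827  0.17449802] [-0.01686533  0.60745436  0.95927801]
tray 0.63 [170.8, 198.3, 165.3, 65.9] 3177
lid_1 0.96 [258.0, 208.6, 30.6, 43.6] 1286
lid_1 0.93 [296.4, 211.5, 36.1, 42.3] 1318
lid_1 0.67 [216.0, 204.7, 32.8, 46.7] 1316
lid_1 0.61 [172.9, 204.1, 34.9, 42.2] 1321
bottle_near 0.71 [208.4, 83.7, 33.1, 57.4] 1280
candle_bowl 0.88 [367.0, 288.7, 32.2, 31.9] 911
jigger 0.89 [304.3, 107.2, 35.0, 37.0] 765
{'time': 0.6, 'joints': array([ 1.19849623e+00,  4.93614480e-01,  1.34546182e+00,  1.23668960e-05,
        1.30249346e+00, -9.55166445e-02]), 'dq': array([-6.46356583e-04, -1.29489855e-03, -7.33981987e-04,  5.37545575e-05,
        1.27135485e-03,  5.28467217e-04]), 'joint_efforts': array([ 3.26141571e-04, -8.78341341e+01, -3.82143581e+01,  7.08973990e-02,
        4.44212579e-02,  3.07740606e-05]), 'position': array([0.17080132, 0.60123391, 0.23591891]), 'orientation': array([-4.33388187e-01, -3.11154938e+00, -3.93180453e-05]), 'force': array([-0.21965795,  0.03300493,  0.09135556]), 'moment': array([-0.02322179,  0.02667841, -0.03788995]), 'gripper_force': 0.0, 'finger_gap': 0.999642300499066}
```

```bash
python3 -c "
import cv2,numpy as np
a=cv2.imread('pics/scene0.png');b=cv2.imread('pics/top0.png')
cv2.imwrite('pics/both0.png',cv2.resize(np.vstack([a,b]),(400,600)))"
```

```text
(no output)
```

View pics/top0.png

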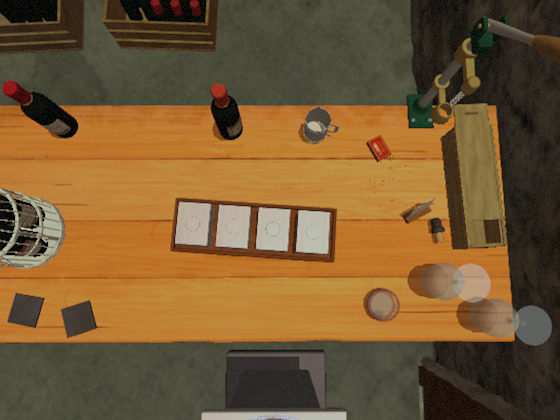

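View pics/scene0.png

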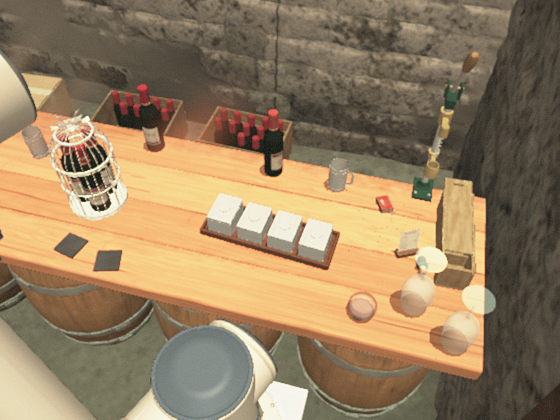

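The top view shows the tray with lids centred near (193,223), (233,227), (273,229) and (313,232). The candle glass is at (382,304), the bottle at (227,112) and the cup at (317,127). The scene view agrees with this.

```bash
cat > h.py <<'E'
from workcell import arm
import cv2,numpy as np
def ray(cam,uv,z):
    m=arm.camera_model(cam);R=cv2.Rodrigues(np.array(m["rvec"],float))[0];t=np.array(m["tvec"],float)
    d=R.T@np.linalg.inv(m["camera_matrix"])@np.array([uv[0],uv[1],1.]);c=-R.T@t
    return c+d*(z-c[2])/d[2]
def cen(mask): return cv2.minAreaRect(np.argwhere(mask)[:,::-1].astype(np.float32))[0]
def toolxy(): return cv2.Rodrigues(arm.get_obs()["orientation"])[0]
E
python3 - <<'E'
from h import *
for n in ("top","scene"):
    arm.capture(n)
    P=np.array([ray(n,cen(r["mask"]),.065) for r in arm.regions_of(n,"lid_1")[:4]])
    P=P[np.argsort(P[:,1])];print(n,P.round(4).tolist())
    c=P.mean(0);d=(P[3]-P[0])/np.linalg.norm(P[3]-P[0]);print(c.round(4),np.degrees(np.arctan2(-d[0],d[1])),np.linalg.norm(np.diff(P,axis=0),axis=1))
    for t in ("bottle_near","candle_bowl","jigger"):
        print(t,ray(n,cen(arm.regions_of(n,t)[0]["mask"]),.03).round(3))
print(toolxy().round(3))
E
```

```text
top [[0.5383, -0.0864, 0.065], [0.5443, 0.0016, 0.065], [0.5501, 0.0893, 0.065], [0.5567, 0.1772, 0.065]]
[0.5474 0.0454 0.065 ] -3.992748771584151 [0.08817971 0.08788648 0.08810652]
bottle_near [0.827 0.115 0.03 ]
candle_bowl [ 0.379 -0.242  0.03 ]
jigger [ 0.792 -0.1    0.03 ]
scene [[0.5398, -0.0854, 0.065], [0.547, 0.0015, 0.065], [0.5529, 0.0895, 0.065], [0.5615, 0.1779, 0.065]]
[0.5503 0.0459 0.065 ] -4.710007709615568 [0.08715437 0.08822987 0.08884529]
bottle_near [0.89  0.131 0.03 ]
candle_bowl [ 0.377 -0.241  0.03 ]
jigger [ 0.812 -0.104  0.03 ]
[[-0.962  0.273  0.   ]
 [ 0.273  0.962 -0.   ]
 [-0.    -0.    -1.   ]]
```

Request:
{"name": "jog_arm", "arguments": {"moves": [[[0, 0, 0, 7.1, -1], [0, 0, 0, 7.1, -1], [0, 0, 0, 7.1, -1], [0, 0, 0, 7.1, -1], [0, 0, 0, 7.1, -1], [0, 0, 0, 7.1, -1], [0, 0, 0, 7.1, -1], [0, 0, 0, 7.1, -1], [0, 0, 0, 7.1, -1], [0, 0, 0, 7.1, -1]]]}}

```text
time: 1.93
position: [0.1708, 0.6012, 0.2359]
orientation: [2.167, 2.275, 0.0]
force: [-0.4, 0.1, -1.1]
finger_gap: 0.303
gripper_force: 0.0
```

Run:
```python
from h import *
R=toolxy();o=arm.get_obs();print(R.round(3),o["position"],np.degrees(np.arctan2(R[1,1],R[0,1])),o["finger_gap"],arm.nose_length)
print(R.T@(np.array([.5245,.179,.12])-o["position"]))
```

```text
[[-0.049  0.999  0.   ]
 [ 0.999  0.049 -0.   ]
 [-0.     0.    -1.   ]] [0.17080973 0.60122537 0.23590589] 2.787561530421849 0.3025339626765621 0.022
[-0.43892659  0.33273444  0.11591587]
```

Request:
{"name": "jog_arm", "arguments": {"moves": [[[-3.1, 2.4, 0, 0, -1], [-3.1, 2.4, 0, 0, -1], [-3.1, 2.4, 0, 0, -1], [-3.1, 2.4, 0, 0, -1], [-3.1, 2.4, 0, 0, -1], [-3.1, 2.4, 0, 0, -1], [-3.1, 2.4, 0, 0, -1], [-3.1, 2.4, 0, 0, -1], [-3.1, 2.4, 0, 0, -1], [-3.1, 2.4, 0, 6.8, -1]]]}}

```text
time: 2.77
position: [0.4284, 0.3032, 0.2361]
orientation: [2.288, 2.153, 0.001]
force: [1.5, 1.4, -0.4]
finger_gap: 0.004
gripper_force: 0.0
```

```bash
cat > go.py <<'E'
import sys
from h import *
R=toolxy();o=arm.get_obs()
print("yaw",np.degrees(np.arctan2(R[1,1],R[0,1])).round(2),"gap",round(o["finger_gap"],3),"cm",(100*R.T@(np.array(eval(sys.argv[1]))-o["position"])).round(2))
E
python3 go.py .5245,.179,.12
```

```text
yaw -3.49 gap 0.004 cm [-11.81  10.34  11.61]
```

Request:
{"name": "jog_arm", "arguments": {"moves": [[[-2.3, 2.0, 0, 0.5, -1], [-2.3, 2.0, 0, 0, -1], [-2.3, 2.0, 0, 0, -1], [-2.3, 2.0, 2, 0, -1], [-2.3, 2.0, 3, 0, -1], [0, 0, 3, 0, -1], [0, 0, 2, 0, -1], [0, 0, 0, 0, -1]]]}}

```text
time: 3.43
position: [0.5168, 0.1826, 0.1332]
orientation: [-2.3, -2.136, 0.008]
force: [-1.7, -0.6, -0.7]
finger_gap: 0.006
gripper_force: 0.0
```

```bash
python3 go.py .5245,.179,.12
python3 - <<'E'
from h import *
cv2.imwrite("pics/w1.png",arm.capture("wrist")[:,:,::-1])
for r in arm.regions_of("wrist","lid_1")[:4]: print(r["score"],r["extent"],ray("wrist",cen(r["mask"]),.065).round(4))
E
```

```text
yaw -4.23 gap 0.006 cm [-0.3   0.81  1.31]
0.67 [377.7, 311.1, 9.9, 35.1] [0.5988 0.0931 0.065 ]
0.6 [270.2, 183.9, 141.2, 94.5] [0.565  0.1779 0.065 ]
```

View pics/w1.png

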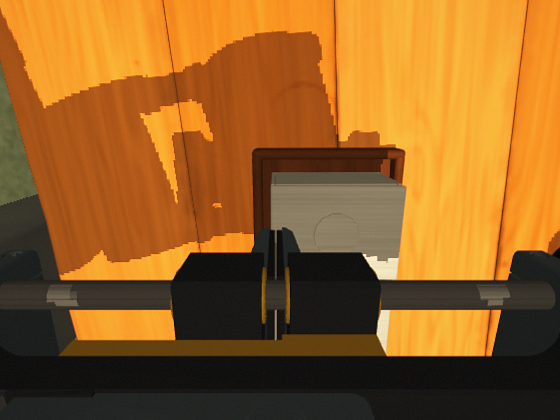

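The wrist view shows the end lid, with its boss centred at about (337,233). The shut fingertips are at about (276,240), over the lid's near (-x) edge.

```bash
python3 -c "
from h import *
for z in (.066,.070): print(ray('wrist',(337,233),z).round(4))
o=arm.get_obs();print(o['position'],o['force'])"
```

```text
[0.5641 0.1763 0.066 ]
[0.5634 0.1779 0.07  ]
[0.51844856 0.18369882 0.13688057] [0.21693312 0.15463361 0.04169878]
```

Request:
{"name": "jog_arm", "arguments": {"moves": [[[-0.4, 1.1, 1.4, 0, -1], [0, 0, 1.5, 0, -1], [0, 0, 1.4, 0, -1], [0, 0, 0, 0, -1], [0, 0, 0, 0, -1], [0, 0, 0, 0, -1]]]}}

```text
time: 4.03
position: [0.53, 0.1793, 0.0954]
orientation: [2.299, 2.139, 0.003]
force: [0.2, -0.3, 0.5]
finger_gap: 0.005
gripper_force: 0.0
```

```bash
python3 go.py .529,.179,.093;python3 -c "
from h import *
o=arm.get_obs();print(o['position'],o['force'])"
```

```text
yaw -4.13 gap 0.005 cm [-0.04 -0.1   0.24]
[0.52999125 0.17934032 0.09535945] [ 0.19490223 -0.27213461  0.45400638]
```

Request:
{"name": "jog_arm", "arguments": {"moves": [[[0, -0.1, 0.2, 0, -1], [0, 0, 0.2, 0, -1], [0, 0, 0.1, 0, -1], [0, 0, 0.1, 0, -1], [0, 0, 0.1, 0, -1], [0, 0, 0, 0, -1], [0, 0, 0, 0, -1]]]}}

```text
time: 4.62
position: [0.5286, 0.1791, 0.0874]
orientation: [2.3, 2.139, 0.001]
force: [-3.6, 1.8, 14.1]
finger_gap: 0.001
gripper_force: 7.0
```

Request:
{"name": "jog_arm", "arguments": {"moves": [[[0, 0, -0.5, 0, -1], [0, 0, -0.8, 0, -1], [-2.9, -0.1, 0, 0, -1], [-2.9, -0.1, 0, 0, -1], [-3.0, 0, 0, 0, -1], [0, 0, 0.7, 0, -1], [0, 0, 0, 0, -1], [0, 0, 0, 0, -1], [0, 0, 0, 0, -1]]]}}

```text
time: 5.37
position: [0.5201, 0.092, 0.093]
orientation: [2.3, 2.14, 0.0]
force: [-0.1, 0.5, 0.3]
finger_gap: 0.005
gripper_force: 0.0
```

```bash
python3 go.py .523,.0916,.093;python3 - <<'E'
from h import *
a=arm.capture("wrist")[:,:,::-1];b=arm.capture("scene")[150:290,170:370,::-1]
cv2.imwrite("pics/w2.png",np.vstack([cv2.resize(a[120:330,150:510],(720,420))]))
cv2.imwrite("pics/s2.png",cv2.resize(b,(800,560)))
o=arm.get_obs();print(o['position'],o['force'])
E
```

```text
yaw -4.13 gap 0.005 cm [-0.02  0.29 -0.  ]
[0.52004172 0.09209843 0.0929505 ] [ 0.3763637  -0.05646997 -0.39713964]
```

View pics/w2.png

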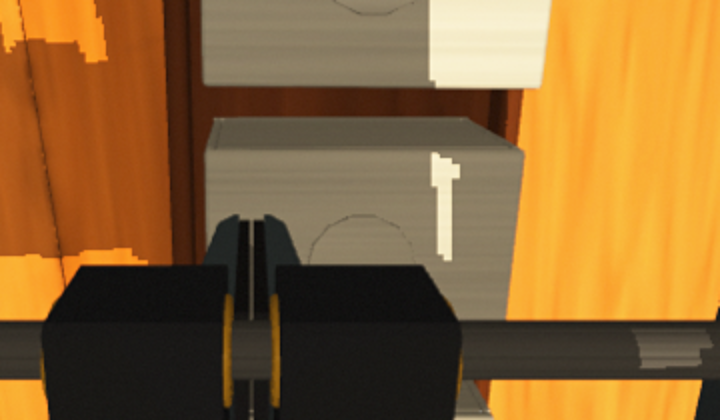

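Request:
{"name": "jog_arm", "arguments": {"moves": [[[0, 0.3, 0.1, 0, -1], [0, 0, 0.1, 0, -1], [0, 0, 0.1, 0, -1], [0, 0, 0, 0, -1], [0, 0, 0, 0, -1]]]}}

```text
time: 5.88
position: [0.5227, 0.0912, 0.0896]
orientation: [-2.3, -2.139, 0.0]
force: [0.3, 0.3, 0.4]
finger_gap: 0.004
gripper_force: 0.0
```

Request:
{"name": "jog_arm", "arguments": {"moves": [[[0, 0, 0.1, 0, -1], [0, 0, 0.1, 0, -1], [0, 0, 0, 0, -1], [0, 0, 0, 0, -1]]]}}

```text
time: 6.22
position: [0.5228, 0.0911, 0.0876]
orientation: [-2.301, -2.139, 0.0]
force: [-0.7, -0.0, -0.7]
finger_gap: 0.005
gripper_force: 0.0
```

Request:
{"name": "jog_arm", "arguments": {"moves": [[[0, 0, 0.1, 0, -1], [0, 0, 0, 0, -1], [0, 0, 0, 0, -1]]]}}

```text
time: 6.47
position: [0.5228, 0.0911, 0.0867]
orientation: [-2.301, -2.139, 0.0]
force: [0.4, -0.1, -0.0]
finger_gap: 0.003
gripper_force: 0.0
```

Request:
{"name": "jog_arm", "arguments": {"moves": [[[0, 0, 0.05, 0, -1], [0, 0, 0.05, 0, -1], [0, 0, 0, 0, -1], [0, 0, 0, 0, -1]]]}}

```text
time: 6.8
position: [0.5229, 0.0911, 0.0862]
orientation: [2.3, 2.139, 0.0]
force: [-2.2, -1.2, 12.6]
finger_gap: 0.003
gripper_force: 5.9
```

Request:
{"name": "jog_arm", "arguments": {"moves": [[[0, 0, -1.0, 0, -1], [0, 0, -1.0, 0, -1], [3.0, 2.1, 0, 0, -1], [3.0, 2.1, 0, 0, -1], [2.9, 2.2, 0, 0, -1], [0, 0, 0.6, 0, -1], [0, 0, 0, 0, -1], [0, 0, 0, 0, -1], [0, 0, 0, 0, -1]]]}}

```text
time: 7.55
position: [0.5924, 0.1745, 0.1001]
orientation: [-2.301, -2.139, 0.001]
force: [-0.2, -0.4, 0.1]
finger_gap: 0.005
gripper_force: 0.0
```

Request:
{"name": "jog_arm", "arguments": {"moves": [[[0, 0, 0.1, 0, -1], [0, 0, 0.1, 0, -1], [0, 0, 0.1, 0, -1], [0, 0, 0.1, 0, -1], [0, 0, 0.1, 0, -1], [0, 0, 0.1, 0, -1], [0, 0, 0, 0, -1], [0, 0, 0, 0, -1]]]}}

```text
time: 8.22
position: [0.5931, 0.1752, 0.0936]
orientation: [-2.3, -2.139, 0.0]
force: [0.3, 0.1, 0.3]
finger_gap: 0.003
gripper_force: 0.0
```

Request:
{"name": "jog_arm", "arguments": {"moves": [[[0, 0, 0.1, 0, -1], [0, 0, 0.1, 0, -1], [0, 0, 0, 0, -1], [0, 0, 0, 0, -1]]]}}

```text
time: 8.55
position: [0.5931, 0.1753, 0.0916]
orientation: [-2.301, -2.139, 0.0]
force: [0.2, -0.1, 1.1]
finger_gap: 0.003
gripper_force: 0.0
```

Request:
{"name": "jog_arm", "arguments": {"moves": [[[0, 0, 0.1, 0, -1], [0, 0, 0.1, 0, -1], [0, 0, 0, 0, -1], [0, 0, 0, 0, -1]]]}}

```text
time: 8.88
position: [0.5931, 0.1753, 0.0896]
orientation: [-2.3, -2.139, 0.0]
force: [0.0, -0.5, 0.5]
finger_gap: 0.008
gripper_force: 0.1
```

Request:
{"name": "jog_arm", "arguments": {"moves": [[[0, 0, 0.1, 0, -1], [0, 0, 0, 0, -1], [0, 0, 0, 0, -1]]]}}

```text
time: 9.13
position: [0.5931, 0.1752, 0.0886]
orientation: [-2.3, -2.139, 0.0]
force: [0.1, 0.0, 0.6]
finger_gap: 0.006
gripper_force: 0.2
```

Request:
{"name": "jog_arm", "arguments": {"moves": [[[0, 0, 0.1, 0, -1], [0, 0, 0, 0, -1], [0, 0, 0, 0, -1]]]}}

```text
time: 9.38
position: [0.5931, 0.1752, 0.0876]
orientation: [-2.301, -2.139, 0.0]
force: [-0.0, 1.0, 0.4]
finger_gap: 0.006
gripper_force: 0.2
```

Request:
{"name": "jog_arm", "arguments": {"moves": [[[0, 0, 0.1, 0, -1], [0, 0, 0, 0, -1], [0, 0, 0, 0, -1]]]}}

```text
time: 9.63
position: [0.5932, 0.1753, 0.0871]
orientation: [2.3, 2.139, 0.0]
force: [-1.3, -0.9, 9.2]
finger_gap: 0.008
gripper_force: 4.6
```

Request:
{"name": "jog_arm", "arguments": {"moves": [[[0, 0, -0.6, 0, -1], [0, 0, -0.7, 0, -1], [0, -1.6, 0, 0, -1], [0, -1.6, 0, 0, -1], [0, 0, 0.2, 0, -1], [0, 0, 0.1, 0, -1], [0, 0, 0, 0, -1], [0, 0, 0, 0, -1], [0, 0, 0, 0, -1]]]}}

```text
time: 10.38
position: [0.5619, 0.1775, 0.0968]
orientation: [2.301, 2.139, 0.001]
force: [-0.1, -0.1, -0.6]
finger_gap: 0.008
gripper_force: 0.0
```

Run:
```python
from h import *
a=arm.capture("wrist")[:,:,::-1]
cv2.imwrite("pics/w3.png",cv2.resize(a[120:330,150:510],(720,420)))
o=arm.get_obs();print(o['position'],o['force'])
```

```text
[0.56172099 0.17751216 0.0966999 ] [-0.16591129  0.13895695 -0.97077015]
```

View pics/w3.png

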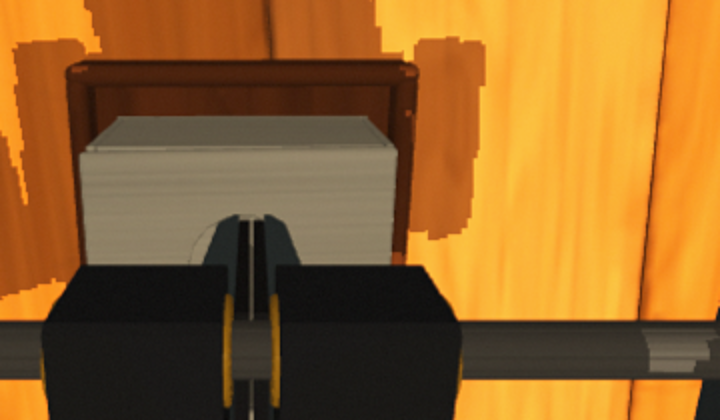

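The crop shows the end lid, with the left arc of its boss at about x=190, so the boss centre is near x=245. The fingertip is at x=251, about 2 mm too far towards +x. I'll correct that and feel for the boss height.

Request:
{"name": "jog_arm", "arguments": {"moves": [[[0, -0.2, 0.2, 0, -1], [0, 0, 0.1, 0, -1], [0, 0, 0, 0, -1], [0, 0, 0, 0, -1]]]}}

```text
time: 10.77
position: [0.5592, 0.1777, 0.0936]
orientation: [-2.3, -2.139, 0.0]
force: [-0.1, 0.2, -0.9]
finger_gap: 0.003
gripper_force: 0.0
```

Request:
{"name": "jog_arm", "arguments": {"moves": [[[0, 0, 0.1, 0, -1], [0, 0, 0.1, 0, -1], [0, 0, 0, 0, -1], [0, 0, 0, 0, -1]]]}}

```text
time: 11.1
position: [0.5592, 0.1777, 0.0916]
orientation: [-2.301, -2.139, 0.0]
force: [-0.3, -0.3, -0.0]
finger_gap: 0.008
gripper_force: 0.0
```

Request:
{"name": "jog_arm", "arguments": {"moves": [[[0, 0, 0.1, 0, -1], [0, 0, 0, 0, -1], [0, 0, 0, 0, -1]]]}}

```text
time: 11.35
position: [0.5592, 0.1777, 0.0909]
orientation: [2.301, 2.139, 0.0]
force: [-1.2, 0.3, 5.2]
finger_gap: 0.006
gripper_force: 2.0
```

Boss contact is at TCP height 0.091, about 3 mm above home, so this lid is the loose one. Next I push it home.

Request:
{"name": "jog_arm", "arguments": {"moves": [[[0, 0, 0.1, 0, -1], [0, 0, 0.1, 0, -1], [0, 0, 0.1, 0, -1], [0, 0, 0, 0, -1], [0, 0, 0, 0, -1]]]}}

```text
time: 11.77
position: [0.5589, 0.1778, 0.0882]
orientation: [-2.3, -2.139, 0.0]
force: [-4.8, 0.2, 12.3]
finger_gap: 0.008
gripper_force: 6.4
```

Request:
{"name": "jog_arm", "arguments": {"moves": [[[0, 0, 0.03, 0, -1], [0, 0, 0, 0, -1], [0, 0, 0, 0, -1], [0, 0, 0, 0, -1]]]}}

```text
time: 12.1
position: [0.559, 0.1778, 0.0882]
orientation: [-2.3, -2.139, -0.0]
force: [-6.3, -1.4, 17.6]
finger_gap: 0.005
gripper_force: 8.9
```

The force rose from 12 to 18 N and the height stayed at 0.0882, so the lid is home and held.

```bash
python3 -c "
from workcell import arm
print(arm.get_obs()['force'],arm.get_obs()['position']);print(arm.hand_in())"
```

```text
[-6.26082981 -1.37646944 17.6263214 ] [0.55895075 0.17775089 0.0881676 ]
the job is handed in; nothing more can be done
None
```

The loose lid was the one at the tray's left end (world +y); I pushed it home by its boss and handed in at about 12 s, still holding it at about 18 N, without re-pressing its edges, pressing the two lids at the -y end, or taking a last look at the loose items.

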